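# Set the arm rest on the jig and present the lever level over its pin

### The job

Hook the aluminium saddle rest over the left end of the jig's rail, slide it to the right along the rail until its middle is in line with the pointer, and leave it hanging there. Then lift the cast lever by its balance point, keeping it level, and finish while holding it level two to six centimetres clear above the jig's pin, bore over the pin and small end over the saddle rest, carried by the gripper alone. Leave the small off-cut, the marker and the glue bottle where they are.

Things in the scene. Friction and masses are not known exactly. Their poses are not given: they have to be found in the camera images.
- jig: Fixed jig. T-shaped plywood base 12 mm thick. Origin: under the pin's axis, at bench level; x from the pin to the rail's middle, y along the rail to the left. At the origin a steel pedestal (42 mm wide top at height 106) with a 14 mm pin up to 128. Level flat-bar rail on edge at x = 165: 12 mm thick, y = -100 to 100, height 50 to 80; its end posts are as thin as the rail. Yaw within 0.15 rad.
- pin_top (a point): Centre of the top of the jig's pin, 128 mm above the bench; its axes are the jig's.
- rail_left_end (a point): Middle of the rail's top edge at its left end (jig x = 165, y = 100, height 80 mm).
- pointer: Fixed dark steel pointer on the jig's base, on the robot's side of the rail: 20x24 mm foot, 12 mm wide, 4 mm thick upright, pointed top 57 mm above the bench. Axes as the jig's. Origin: centre of its foot's underside. Its place along the rail varies, jig y = -60 to 20 mm. The rest hangs right when its origin is at x = 34, y = 0, z = 20 mm in this frame.
- rest: Loose aluminium saddle, 36 mm long in y, 82 high, 160 g, standing on its feet. Origin: between the feet at their underside; slot along y. Feet flared to 43 mm in x, mouth 32 mm narrowing to a 15 mm slot, ceiling at 48 (sits on the rail's top: origin then 32 mm above the bench, y along the rail, either way). Grip: block 25 mm wide in x, 48 to 74 high; walls below it as wide; two ears on its top.
- rest_top (a point): Middle of the saddle rest's top face, between the ears, 74 mm above its origin.
- lever: Loose cast steel lever, 400 to 600 g, lying flat. Origin: centre of the bore at the big boss's underside; x along the arm. Big boss 50 mm across, 34 high, bore 17; arm 18 mm wide, 12 to 30 mm above the underside; end boss 28 mm across, 30 high, 165 mm from the bore. Balances 53 mm from the bore's centre: grip the arm there (within 15 mm) across its width; keep within 10 degrees of level.
- lever_bore (a point): Centre of the lever's bore at the underside of the big boss (the lever's origin).
- lever_end (a point): Centre of the underside of the lever's small end boss, 165 mm along x from the bore.
- lever_balance (a point): The lever's balance point: on the arm's middle line, 53 mm from the bore's centre, 21 mm above the lever's underside.
- offcut_2: Small reddish wood off-cut 30x75x22 mm lying near the lever, loose; leave alone. Origin: centre of its underside.
- marker: White and red marker pen 17x135x16 mm, loose; leave alone. Origin: centre of its underside.
- glue_bottle: Upright glue bottle 58 mm wide, 164 mm high, loose; leave alone. Origin: centre of its underside.
There are look-alikes about, which are no part of the job. Several things look just like the rest: the one meant starts farthest from the robot's base.

How it is judged:
On the way, in this order (a step that is already met when the one before it is completed fails the run):
1. the rest sits down on the rail near its left end, still more than 3 cm to the left of the pointer (x of rest in the frame of pointer between 0.028 and 0.04 m and z of rest in the frame of pointer between 0.014 and 0.026 m and angle between rest's own z axis and vertical below 0.1 rad and y of rest in the frame of pointer above 0.03 m), for 0.1 s.
2. the rest has been slid along to the pointer and let go, hanging on the rail (x of rest in the frame of pointer between 0.028 and 0.04 m and z of rest in the frame of pointer between 0.014 and 0.026 m and angle between rest's own z axis and vertical below 0.1 rad and y of rest in the frame of pointer between -0.006 and 0.006 m and contact force between the fingers and rest below 0.1 N), for 0.2 s.
3. the lever is lifted level, gripped at its balance point (height (world z) of lever above 0.05 m and angle between lever's own z axis and vertical below 0.15 rad and x of the grasp point in the frame of lever_balance between -0.015 and 0.015 m and contact force between the fingers and lever above 1 N), for 0.2 s.
At the end, for the whole second after the job is handed in: Rest hangs untouched on the rail, within 6 mm of the pointer. Lever held still by the fingers alone within 15 mm of its balance point, level within 5 deg, underside 20 to 60 mm above the pin top, bore within 12 mm of the pin axis and small end within 20 mm of the rest's middle, seen from above (all of step 2 and linear speed of each of rest, lever below 0.02 m/s and horizontal distance between lever_bore and pin_top below 0.012 m and z of lever_bore in the frame of pin_top between 0.02 and 0.06 m and horizontal distance between lever_end and rest_top below 0.02 m and angle between lever's own z axis and vertical below 0.087 rad and contact force between the fingers and lever above 1 N and x of the grasp point in the frame of lever_balance between -0.015 and 0.015 m and contact force between lever and jig below 0.1 N and contact force between lever and rest below 0.1 N and contact force between lever and pointer below 0.1 N); the arm keeps its last pose, push and grip.
It fails at once if the rest is lowered onto (or lifted off) the rail at the pointer instead of being slid there (y of rest in the frame of pointer between -0.02 and 0.02 m and x of rest in the frame of pointer between 0.004 and 0.064 m and z of rest in the frame of pointer between 0.035 and 0.07 m).
It fails at once if the lever hangs more than 11 degrees out of level while it is off the bench (height (world z) of lever above 0.04 m and angle between lever's own z axis and vertical above 0.2 rad).
It fails at once if the small wood off-cut is disturbed (moved more than 3 cm) (distance of offcut_2 from where it was at the start of the episode above 0.03 m).
It fails at once if the marker pen is disturbed (moved more than 3 cm) (distance of marker from where it was at the start of the episode above 0.03 m).
It fails at once if the glue bottle is disturbed (moved more than 3 cm) (distance of glue_bottle from where it was at the start of the episode above 0.03 m).
It also fails if it takes over 54 s, if anything falls off the work surface, if the arm or the gripper's body presses on something with over 40 N, if the wrist force passes 120 N, or if a joint passes its speed limit or range.

### The arm

A 7-joint arm with a two-finger parallel gripper is mounted at the origin on a cart in front of the work surface, level with it; the furniture and walls round the work are solid. World frame = base frame: x ahead of the robot, y to its left, z up, the work surface at z = 0. Lengths are in m, angles in rad, forces in N, time in s.
With the tool pointing down it reaches from about 0.425 to 0.825 m from the base axis. Payload 3.6 kg.
Tool frame: the origin (TCP) lies where the fingers leave the gripper's body, on its centre line; the fingertips stand 73 mm ahead of it and the grasp point (between the pads) lies 54 mm ahead of it; x points along the fingers, y is the direction in which the jaws open and shut, and the axes are right-handed (so a half turn about x gives the same grasp; the last joint's range is limited). The gripper opens to 85 mm and grips with 20 to 120 N. Pads are 22 mm wide; open, the fingers measure 114 mm over their backs; the gripper's body (76 mm by 85 mm) begins 54 mm behind the grasp point. The pads swing forward as they close: fully open they stand 13 mm farther back than shut.
Start: joints at [1.254, 0.615, -0.013, 1.423, 0.008, 1.103, -0.04], TCP at [0.186, -0.623, 0.304] pointing down, gripper open.
Joint ranges: [-3.12, 3.12], [-0.3, 2.06], [-1.34, 1.32], [0.26, 2.42], [-1.36, 4.5], [0.01, 1.98], [-2.84, 2.84]. Speed limits (rad/s): [2.79, 2.79, 3.14, 3.14, 3.14, 3.14, 3.14].

### API

Orientations are given as a unit quaternion [x, y, z, w].
In Python, from station import arm, snapshot, camera_info, ticket gives the robot as it stands. Calls block until the motion is done:
- arm.movep(position, orientation): joint-space move of the TCP to a pose.
- arm.line_to(position, velocity=0.15, ori=None): straight line of the TCP; ori=None keeps the orientation; velocity is the mean speed in m/s.
- arm.move_j(angles): joint-space move.
- arm.move_gripper(opening, effort=None): opening from 0.0 (shut) to 1.0 (fully open); effort is the grip in N (None keeps the last); returns when the fingers have stopped.
- arm.pause(seconds).
- arm.ik(position, orientation): joint angles nearest the present ones, or None.
- snapshot(name): name is "side" or "top" or "wrist"; returns the picture (384x512x3 uint8, blue, green, red); there is no depth.
- camera_info(name): a dict with "fx", "fy", "cx", "cy" (pixels), "R" (3x3) and "t" (3): a world point X has camera coordinates R X + t; the wrist camera has in their place "T_tool_cam" (4x4, takes a point from camera to tool coordinates, whose origin is the TCP and whose axes are the tool frame's). Camera axes: x right, y down, z forward; pixel columns grow to the right and rows downward; lengths in m; the calibration is good to about 2 mm. A picture is of the moment at which its call begins: read the wrist's pose just before it. camera_info takes no time and is no camera call.
A pose or a line that the arm cannot do raises arm.MotionError and nothing moves.
- ticket.finish_job(): hands the job in, once; it reports no verdict.
Readings, each from a call of its own:
- arm.read_time(): time.
- arm.read_joint_positions(): joint angles.
- arm.read_dq(): joint speeds.
- arm.read_effort(): joint torques, N m.
- arm.read_tool_pos(): TCP position.
- arm.read_eef_rot(): TCP orientation.
- arm.read_ft_force(): force on the tool from outside, world axes, zero at the start.
- arm.read_wrist_torque(): the same for the moment, N m.
- arm.read_opening(): opening from 0.0 (shut) to 1.0 (fully open).
Only numpy, scipy, OpenCV 4.12 (cv2) and the standard library are available. Lean on these libraries where they do the work, as an engineer would, in place of code of your own. Each camera call takes 0.05 s, during which the arm holds its last target. There are 200 camera calls.

## Working session

There is one attempt and no reset: what is moved stays moved. The work goes in short steps, each a Python script; the robot and the scene stay as the last script left them, time stands still between calls to the robot, and variables do not carry over. Pictures are saved under pics/ and viewed, about 8 in all and at most 12, crops included, and the job is handed in when it is done.

```bash
mkdir -p pics; ls; python3 - <<'E'
from station import arm,snapshot,camera_info
import cv2,numpy as np
for n in ("top","side","wrist"):
    im=snapshot(n); cv2.imwrite(f"pics/{n}0.png",im)
    c=camera_info(n); print(n,{k:np.round(v,4).tolist() for k,v in c.items()})
a=cv2.imread("pics/top0.png");cv2.imwrite("pics/top0b.png",cv2.resize(a,(800,600),interpolation=cv2.INTER_CUBIC))
a=cv2.imread("pics/side0.png");cv2.imwrite("pics/side0b.png",cv2.resize(a,(800,600),interpolation=cv2.INTER_CUBIC))
print(arm.read_time(),arm.read_eef_rot())
E
```

```text
pics
top {'fx': 383.1882, 'fy': 383.1882, 'cx': 258.6211, 'cy': 191.3808, 'R': [[0.027, -0.9996, -0.0109], [-0.9862, -0.0248, -0.1637], [0.1634, 0.0151, -0.9864]], 't': [0.0996, 0.5313, 1.1084]}
side {'fx': 364.7803, 'fy': 364.7803, 'cx': 252.0245, 'cy': 191.9164, 'R': [[-0.9101, -0.4143, 0.0031], [-0.2612, 0.5679, -0.7806], [0.3216, -0.7112, -0.625]], 't': [0.4841, 0.1548, 0.8454]}
wrist {'fx': 345.4141, 'fy': 345.4141, 'cx': 260.1795, 'cy': 189.991, 'T_tool_cam': [[-0.0004, -0.3074, 0.9516, -0.0695], [1.0, 0.0, 0.0004, -0.001], [-0.0001, 0.9516, 0.3074, -0.0788], [0.0, 0.0, 0.0, 1.0]]}
0.15 [-0.69958661 -0.10282197  0.6998047  -0.10138835]
```

View pics/top0b.png

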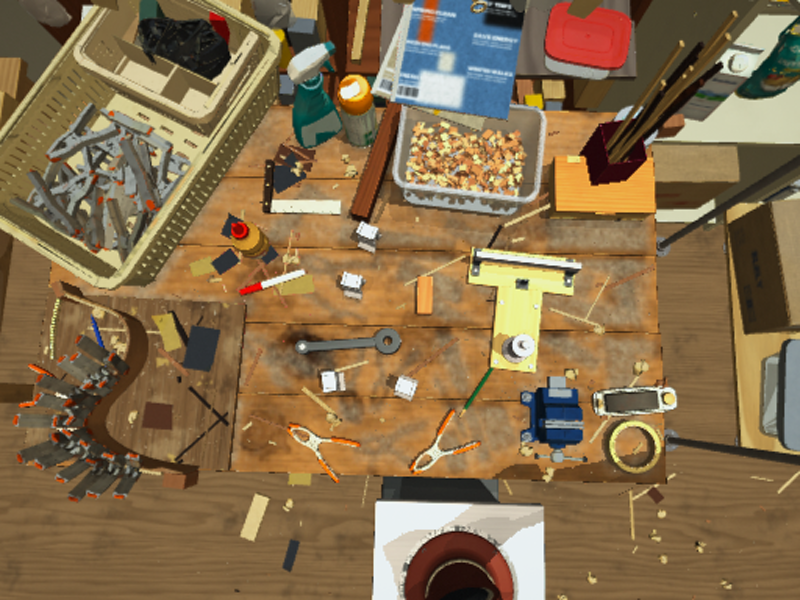

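View pics/side0b.png

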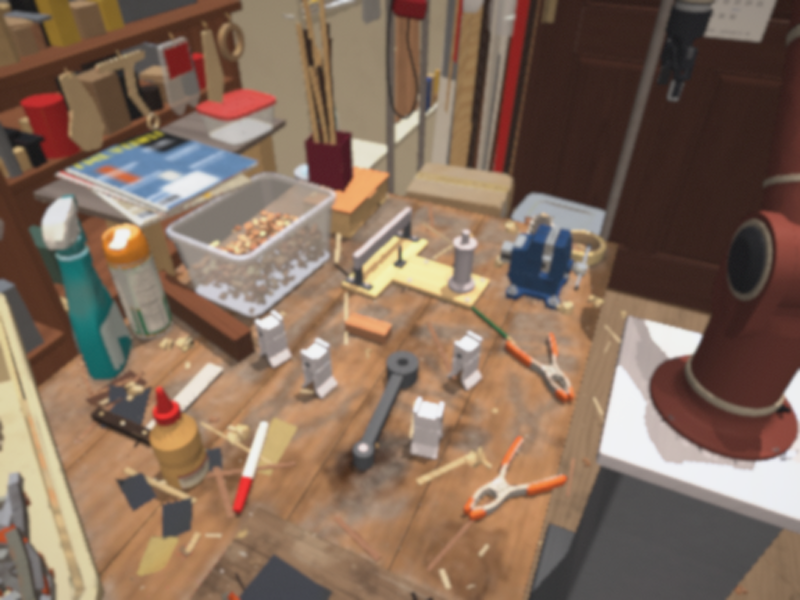

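Seen in the top view (800x600): four saddle look-alikes at (367,235), (351,284), (332,381) and (405,386). The base is at about (460,570), so (367,235) is farthest. The jig rail runs (475,257)–(580,267), the pin is at (518,343), the pointer near (521,284), the lever bore at (387,341) and its end at (302,347). The off-cut is at (425,295).

```bash
cat > h.py <<'E'
import numpy as np,cv2
from station import arm,snapshot,camera_info,ticket
from scipy.spatial.transform import Rotation as Ro
def cam(n):
    c=camera_info(n)
    K=np.array([[c['fx'],0,c['cx']],[0,c['fy'],c['cy']],[0,0,1]])
    if n=='wrist':
        T=np.array(c['T_tool_cam']); Rt=Ro.from_quat(arm.read_eef_rot()).as_matrix()
        Rwc=Rt@T[:3,:3]; o=Rt@T[:3,3]+np.array(arm.read_tool_pos())
    else:
        R=np.array(c['R']); Rwc=R.T; o=-R.T@np.array(c['t'])
    return K,Rwc,o
def ray(c,uv,z):
    K,R,o=c; d=R@np.linalg.solve(K,[uv[0],uv[1],1.]); return o+d*(z-o[2])/d[2]
def proj(c,X):
    K,R,o=c; p=K@(R.T@(np.asarray(X)-o)); return p[:2]/p[2]
def down(yaw):
    # tool x down, tool y horizontal at angle yaw
    y=np.array([np.cos(yaw),np.sin(yaw),0]); x=np.array([0,0,-1.]); 
    return Ro.from_matrix(np.column_stack([x,y,np.cross(x,y)])).as_quat()
E
python3 - <<'E'
from h import *
c=cam('top'); s=.64
for n,uv,z in [('restA',(367,230),.074),('B',(351,279),.074),('C',(332,376),.074),('D',(405,382),.074),('railL',(476,256),.08),('railR',(580,267),.08),('pin',(520,338),.128),('pointer',(521,284),.057),('bore',(387,341),.034),('end',(302,347),.03),('offcut',(425,295),.022),('bottle',(238,228),.164),('marker',(272,282),.016)]:
    p=ray(c,np.array(uv)*s,z); print(n,p.round(3),np.hypot(*p[:2]).round(3))
a=cv2.imread('pics/top0.png');b=cv2.imread('pics/side0.png')
f=lambda i,x,y,w,h:cv2.resize(i[y:y+h,x:x+w],(400,300),interpolation=cv2.INTER_CUBIC)
cv2.imwrite('pics/c1.png',np.vstack([np.hstack([f(a,200,130,80,60),f(a,290,150,96,72)]),np.hstack([f(b,150,190,80,60),f(b,210,130,112,84)])]))
print(Ro.from_quat(arm.read_eef_rot()).as_matrix().round(3))
E
```

```text
restA [0.656 0.188 0.074] 0.682
B [0.559 0.214 0.074] 0.599
C [0.377 0.242 0.074] 0.448
D [0.37  0.107 0.074] 0.385
railL [ 0.608 -0.02   0.08 ] 0.609
railR [ 0.592 -0.215  0.08 ] 0.63
pin [ 0.45  -0.094  0.128] 0.46
pointer [ 0.561 -0.109  0.057] 0.572
bore [0.448 0.144 0.034] 0.47
end [0.432 0.308 0.03 ] 0.531
offcut [0.541 0.073 0.022] 0.546
bottle [0.628 0.408 0.164] 0.749
marker [0.561 0.377 0.016] 0.676
[[-0.001  0.286 -0.958]
 [ 0.002 -0.958 -0.286]
 [-1.    -0.002  0.   ]]
```

View pics/c1.png

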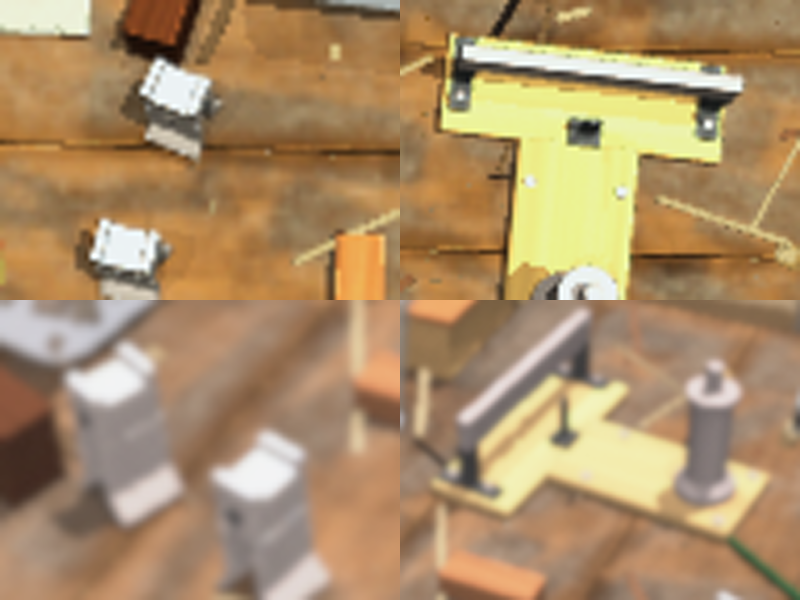

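Rest A at (367,235), 0.682 m from the base, is confirmed as the farthest (the others are at 0.60, 0.45 and 0.39). Its slot runs roughly along world y, and a dark wood block lies just behind it. I'll go in with the wrist camera over the jig, then the rest.

```bash
python3 - <<'E'
from h import *
pts={'jig':((0.60,-.11,.33),-.08),'rest':((.656,.188,.25),-.33),'lev':((.445,.19,.09),.07),'pin':((.503,-.10,.25),-1.65)}
for k,(p,y) in pts.items():
    for t in (0,np.pi): 
        q=arm.ik(p,down(y+t)); print(k,t,None if q is None else np.round(q,2))
def go(p,y):
    for t in (np.pi,0):
        try: arm.movep(p,down(y+t)); return t
        except arm.MotionError as e: print(e)
out=[]
for k,p,y in (('jig',(.54,-.11,.33),-.08),('rest',(.656,.188,.25),-.33)):
    t=go(p,y); arm.pause(.2); c=cam('wrist'); im=snapshot('wrist')
    cv2.imwrite(f'pics/w_{k}.png',im); np.savez(f'pics/w_{k}.npz',K=c[0],R=c[1],o=c[2]); out.append(im)
    print(k,t,arm.read_time(),arm.read_joint_positions())
cv2.imwrite('pics/w1.png',np.hstack([cv2.resize(i,(400,300),interpolation=cv2.INTER_AREA) for i in out]))
E
```

```text
jig 0 [ 0.42  0.56 -0.47  1.5   0.27  1.14 -0.17]
jig 3.141592653589793 [-0.44  0.76  1.13  1.53 -0.7   1.31 -2.44]
rest 0 [-0.05  0.76 -0.51  1.37  0.38  1.1  -0.94]
rest 3.141592653589793 [ 0.2   0.96 -1.15  1.36  0.88  1.36  1.86]
lev 0 [-0.37  0.71 -0.12  2.09  0.22  0.36 -0.6 ]
lev 3.141592653589793 [ 0.22  1.04 -1.15  2.07  1.23  0.99  1.58]
pin 0 [ 0.18  0.47 -0.04  1.88  0.02  0.79 -1.52]
pin 3.141592653589793 [ 0.65  0.57 -0.75  1.87  0.49  0.9   1.15]
jig 3.141592653589793 2.6333 [-0.48871277  0.65974827  1.13554551  1.69611295 -0.63663984  1.20774993
 -2.41568439]
rest 3.141592653589793 6.4333 [ 0.20332827  0.96493288 -1.15115449  1.36492269  0.87582748  1.35795841
  1.8603813 ]
```

View pics/w1.png

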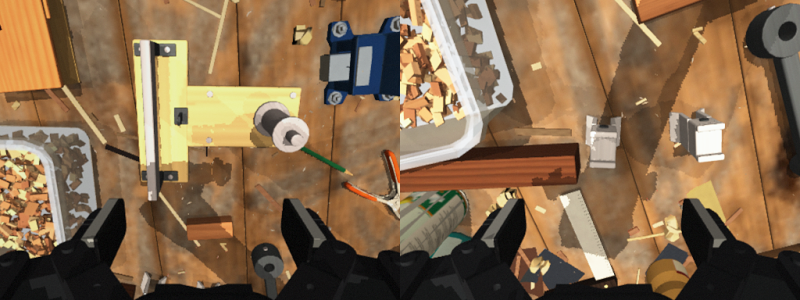

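```bash
python3 - <<'E'
import cv2,numpy as np
a=cv2.imread('pics/w_jig.png');b=cv2.imread('pics/w_rest.png');s=cv2.imread('pics/side0.png');t=cv2.imread('pics/top0.png')
A=cv2.resize(a[40:268,160:400],None,fx=2,fy=2,interpolation=cv2.INTER_CUBIC)  # 480x456
B=cv2.resize(b[130:250,180:300],None,fx=2.6,fy=2.6,interpolation=cv2.INTER_CUBIC) #312
C=cv2.resize(s[185:241,96:200],None,fx=3,fy=3,interpolation=cv2.INTER_CUBIC)[:, :312]
o=np.zeros((490,800,3),np.uint8);o[:456,:480]=A;o[:312,484:796]=B;o[316:484,484:796]=C
cv2.imwrite('pics/z1.png',o)
E
```

```text
(no output)
```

View pics/z1.png

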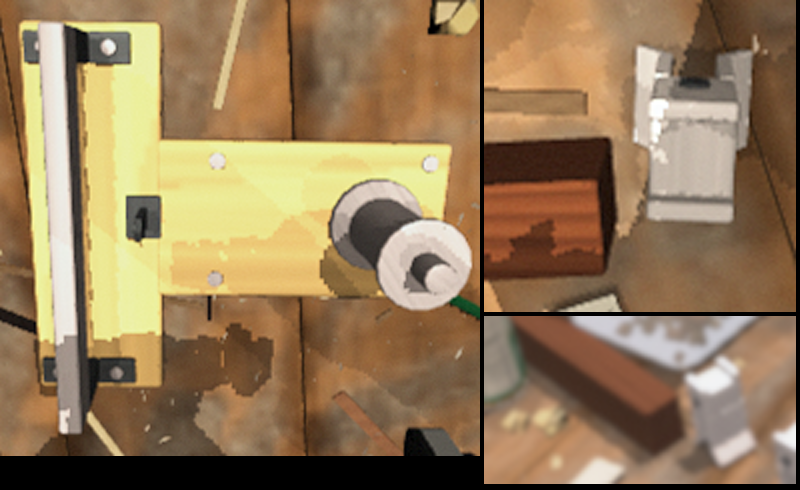

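```bash
python3 - <<'E'
from h import *
def ld(k): d=np.load(f'pics/w_{k}.npz'); return d['K'],d['R'],d['o']
J=ld('jig');W=ld('rest')
j=lambda u,v,z:ray(J,(160+u/2,40+v/2),z)
w=lambda u,v,z:ray(W,(180+(u-484)/2.6,130+v/2.6),z)
L=j(70,432,.08);R=j(50,24,.08);d=L-R
print('rail',L.round(4),R.round(4),np.linalg.norm(d).round(4),'yaw',np.arctan2(d[1],d[0])-np.pi/2)
print('pin',j(438,276,.128).round(4),'ped',j(425,265,.106).round(4))
print('foot',j(143,217,.015).round(4),'tip',j(138,242,.057).round(4))
print('top',w(692,157,.074).round(4))
for n,u,v,z in (('nl',650,92,.082),('nr',737,95,.082),('fl',648,212,.082),('fr',733,214,.082),('footL',636,148,0),('footR',746,150,0)): print(n,w(u,v,z).round(4))
print('blk bottom',w(612,140,0).round(4))
for z in (.02,.03,.04,.05): print(z,w(600,180,z).round(4),w(605,272,z).round(4))
E
```

```text
rail [ 0.6146 -0.0196  0.08  ] [ 0.5959 -0.2153  0.08  ] 0.1966 yaw -0.09519404302923395
pin [ 0.4427 -0.1034  0.128 ] ped [ 0.4412 -0.1021  0.106 ]
foot [ 0.5714 -0.1163  0.015 ] tip [ 0.5711 -0.1116  0.057 ]
top [0.6561 0.1896 0.074 ]
nl [0.66   0.1659 0.082 ]
nr [0.6379 0.1743 0.082 ]
fl [0.6723 0.1986 0.082 ]
fr [0.6497 0.207  0.082 ]
footL [0.6824 0.2021 0.    ]
footR [0.6439 0.2161 0.    ]
blk bottom [0.6898 0.1963 0.    ]
0.02 [0.6952 0.2036 0.02  ] [0.7061 0.2375 0.02  ]
0.03 [0.6931 0.2006 0.03  ] [0.7036 0.2334 0.03  ]
0.04 [0.6909 0.1977 0.04  ] [0.701  0.2293 0.04  ]
0.05 [0.6887 0.1947 0.05  ] [0.6985 0.2252 0.05  ]
```

Rest centre is (.656,.189) with yaw −0.36. The block corner is 20 mm off along rest y, so the fingers clear it. Jig yaw is −0.095 and rail middle is (.605,−.1175); the pin measurement agrees with these. Next I'll grasp the rest and carry it above the rail's left end.

```bash
cat >> h.py <<'E'
JY=-.095; MID=np.array([.6053,-.1175]); PIN=np.array([.4415,-.1022])
def jig(x,y,O=None):  # jig coords -> world xy (rail middle reference)
    c,s=np.cos(JY),np.sin(JY); return MID+np.array([[c,-s],[s,c]])@[x-.165,y]
def shot(n,name):
    c=cam(n); im=snapshot(n); cv2.imwrite(f'pics/{name}.png',im); np.savez(f'pics/{name}.npz',K=c[0],R=c[1],o=c[2]); return im
E
python3 - <<'E'
from h import *
print(jig(0,0))
yr=-.36; ya=np.array([-np.sin(yr),np.cos(yr)]); p=np.array([.6560,.189])-.003*ya
try:
    arm.movep([*p,.20],down(yr)); arm.move_gripper(.7,50)
    arm.line_to([*p,.115],.12); print(arm.read_ft_force())
    arm.move_gripper(0,50); print('open',arm.read_opening(),arm.read_time())
    arm.line_to([*p,.212],.15); print(arm.read_ft_force())
    g=jig(.165,.078-.003); arm.movep([*g,.212],down(JY)); arm.pause(.2)
    print(arm.read_time(),arm.read_opening(),arm.read_tool_pos(),arm.read_ft_force())
    a=shot('wrist','w_over'); b=shot('side','s_over')
    cv2.imwrite('pics/v1.png',np.hstack([cv2.resize(a,(480,360)),cv2.resize(b[110:290,190:350],(320,360),interpolation=cv2.INTER_CUBIC)]))
except arm.MotionError as e: print('ERR',e,arm.read_tool_pos())
E
```

```text
[ 0.441044   -0.10184857]
[-0.06452639 -0.24880134  0.43675089]
open 0.2824040873835009 9.8333
[ 0.09193655  0.38230296 -1.19353182]
11.7583 0.28779893065735773 [ 0.61298013 -0.04046644  0.21149733] [-0.11029088  0.09542142 -1.34522723]
```

View pics/v1.png

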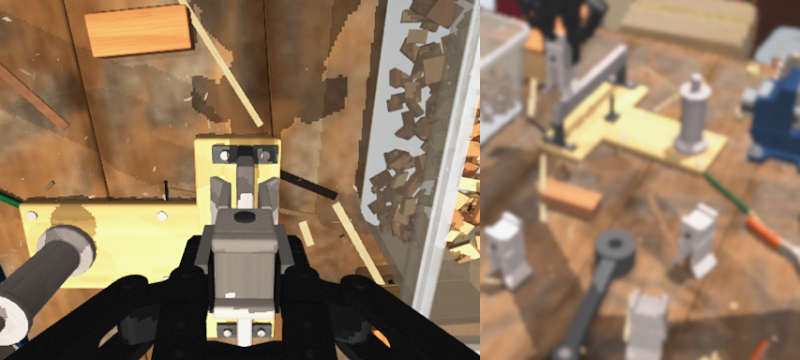

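```bash
python3 - <<'E'
from h import *
g=jig(.165,.075)
for z in (.18,.16,.150,.1475):
    arm.line_to([*g,z],.08); f=arm.read_ft_force(); print(z,np.round(f,2),arm.read_tool_pos().round(4),arm.read_opening())
    if abs(np.array(f)).max()>15: break
arm.pause(.1); print(arm.read_time(),arm.read_ft_force(),arm.read_wrist_torque())
E
```

```text
0.18 [ 0.3   0.1  -1.28] [ 0.6121 -0.0429  0.1794] 0.2878473274123436
0.16 [ 0.54  0.16 -1.93] [ 0.6121 -0.0427  0.1593] 0.28115747738251107
0.15 [-0.7   0.34 -2.14] [ 0.6121 -0.0427  0.1494] 0.2851083789459257
0.1475 [-0.29  0.56  1.86] [ 0.6125 -0.0429  0.148 ] 0.287525394170708
13.4333 [-0.55206614  0.72112251  3.4747871 ] [-0.02351949  0.21420466  0.00853454]
```

```bash
python3 - <<'E'
from h import *
S=cam('side');T=cam('top')
def jc(p): d=np.array(p[:2])-MID; c,s=np.cos(JY),np.sin(JY); return np.round([d@[c,s]+.165,d@[-s,c]],4)
side=lambda u,v,z:jc(ray(S,(210+(u-400)*.28,130+(v-300)*.28),z))
print('side tip',side(563,362,.057),'side foot',side(564,437,.014),'railL',side(462,420,.08),'railR',side(588,313,.08),'pin',side(714,363,.128))
top=lambda u,v,z:jc(ray(T,(290+(u-400)*.24,150+v*.24),z))
print('top foot',top(583,131,.014),'railL',top(463,50,.08),'railR',top(741,84,.08))
g=jig(.165,-.003); arm.line_to([*g,.1478],.06); print(arm.read_ft_force(),arm.read_tool_pos())
arm.move_gripper(.6); arm.line_to([*g,.25],.2); print(arm.read_time())
arm.movep([*jig(.125,.0),.30],down(JY)); arm.pause(.15)
a=shot('wrist','w_rel'); b=shot('side','s_rel'); t=shot('top','t_rel')
cv2.imwrite('pics/v2.png',np.hstack([cv2.resize(a[60:330,100:400],(480,432),interpolation=cv2.INTER_CUBIC),np.vstack([cv2.resize(i,(320,216),interpolation=cv2.INTER_CUBIC) for i in (b[125:206,210:330],t[140:221,280:400])])]))
E
```

```text
side tip [ 0.1572 -0.0447] side foot [ 0.1314 -0.0015] railL [0.1649 0.1006] railR [ 0.1599 -0.0933] pin [ 0.0023 -0.0003]
top foot [ 0.1305 -0.004 ] railL [0.1644 0.0961] railR [ 0.1632 -0.1003]
[0.71203874 3.49628446 4.95946435] [ 0.60481504 -0.12150578  0.14799455]
15.9167
```

View pics/v2.png

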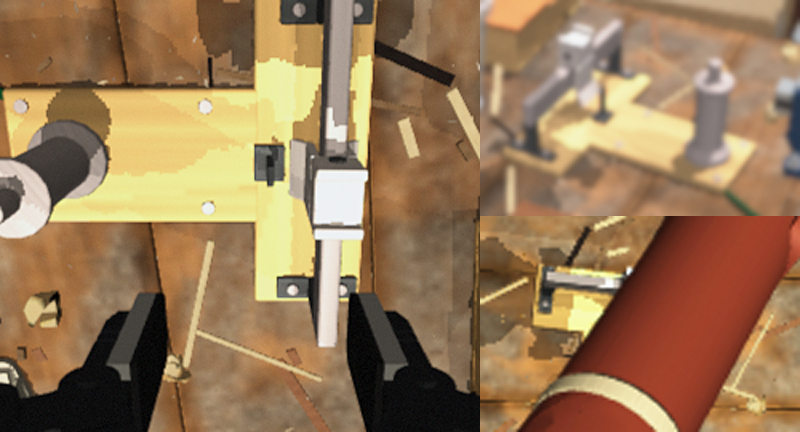

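```bash
python3 - <<'E'
from h import *
d=np.load('pics/w_rel.npz');c=(d['K'],d['R'],d['o'])
def jc(p): d=np.array(p[:2])-MID; cc,s=np.cos(JY),np.sin(JY); return np.round([d@[cc,s]+.165,d@[-s,cc]],4)
w=lambda u,v,z:jc(ray(c,(100+u/1.6,60+v/1.6),z))
print('foot centre',w(269,163,.015),'foot edges',w(269,145,.015),w(269,181,.015),'tip',w(269,186,.057))
for n,u,v,z in (('ear+',337,158,.114),('ear-',338,238,.114),('earin+',338,168,.114),('earin-',338,230,.114),('ft+',296,140,.032),('ft-',296,195,.034),('rail-end',327,346,.08),('railx',336,60,.08)): print(n,w(u,v,z))
for v in (cv2.cvtColor(cv2.imread('pics/w_rel.png'),6),): 
    print('ptr col',v[145:182,268].tolist()); print('rest col',v[145:212,311].tolist())
E
```

```text
foot centre [ 0.1318 -0.0024] foot edges [0.1317 0.0095] [ 0.1319 -0.0146] tip [ 0.1311 -0.0063]
ear+ [0.1616 0.0233]
ear- [ 0.1639 -0.0167]
earin+ [0.1623 0.0185]
earin- [ 0.1637 -0.0126]
ft+ [0.1479 0.0161]
ft- [ 0.1486 -0.0185]
rail-end [ 0.1658 -0.0984]
railx [0.1638 0.066 ]
ptr col [220, 222, 223, 224, 194, 89, 35, 57, 86, 114, 120, 97, 49, 25, 29, 32, 26, 27, 23, 55, 71, 64, 64, 65, 64, 63, 65, 63, 69, 70, 63, 148, 217, 226, 222, 223, 222]
rest col [238, 241, 244, 218, 158, 164, 163, 161, 163, 167, 146, 114, 76, 32, 25, 40, 63, 83, 95, 89, 93, 200, 244, 241, 240, 240, 240, 238, 238, 240, 240, 240, 239, 240, 239, 240, 240, 240, 240, 241, 240, 239, 240, 240, 240, 240, 240, 240, 240, 240, 239, 240, 242, 222, 175, 144, 88, 93, 190, 240, 241, 240, 240, 241, 232, 220, 221]
```

Rest hangs at jig y ≈ 0 (feet −1.2 mm, ears +0.2 mm) and the pointer foot is at −2.4 mm in this view (other views −1.5 to −4). That offset of about 2 mm is within the 6 mm allowed. Next, a close look at the lever.

```bash
python3 - <<'E'
from h import *
arm.movep([.443,.20,.24],down(.097)); arm.pause(.15)
a=shot('wrist','w_lev'); print(arm.read_time(),arm.read_joint_positions().round(2))
cv2.imwrite('pics/v3.png',cv2.resize(a,(768,576),interpolation=cv2.INTER_CUBIC))
E
```

```text
18.075 [-0.95  0.53  0.72  1.98 -0.48  0.8   0.14]
```

View pics/v3.png

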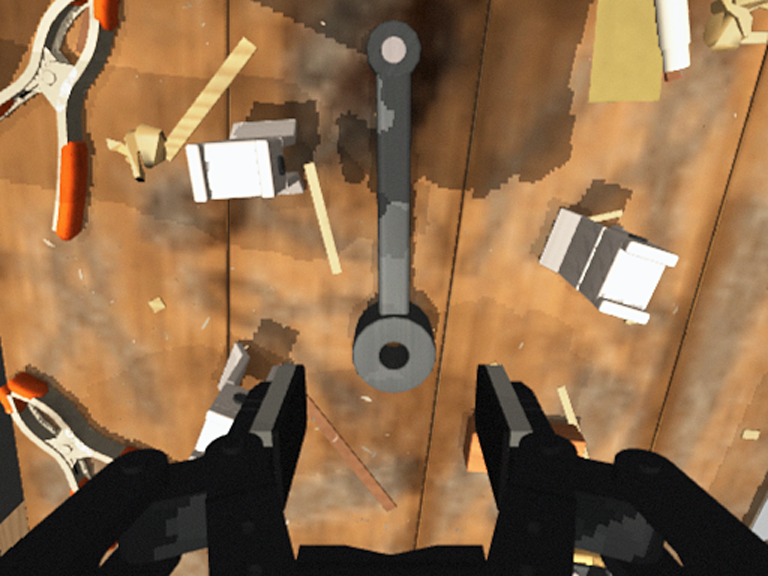

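The lever is unobstructed: bore top at (394,354), end boss at (393,48). Rest C's nearest corner is about (302,190), left of the arm.

```bash
python3 - <<'E'
from h import *
d=np.load('pics/w_lev.npz');c=(d['K'],d['R'],d['o'])
b=ray(c,(394/1.5,354/1.5),.034);e=ray(c,(393.5/1.5,48/1.5),.03)
v=(e-b)[:2];L=np.linalg.norm(v);yaw=np.arctan2(v[1],v[0]);u=v/L
print(b,e,L,yaw)
b2=b[:2]+u*(L-.165)/2; g=b2+.053*u
rel=lambda p:(np.array([(p-g)@u,(p-g)@[-u[1],u[0]]])).round(3)
for n,p,z in (('C top',(273,140),.082),('C top2',(275,197),.082),('C foot',(300,185),0),('C f2',(296,122),0),('B',(540,260),.0),('B2',(565,210),.0)):print(n,rel(ray(c,np.array(p)/1.5,z)[:2]))
print(g,arm.ik([*g,.079],down(yaw-np.pi/2)))
np.save('lev.npy',[*b2,yaw])
E
```

```text
[0.45115775 0.14716807 0.034     ] [0.43512227 0.3106731  0.03      ] 0.16428947383807302 1.6685569812661776
C top [0.07  0.051]
C top2 [0.046 0.052]
C foot [0.041 0.055]
C f2 [0.077 0.055]
B [-0.005 -0.091]
B2 [ 0.026 -0.103]
[0.44601936 0.19956144] [-0.74733794  0.77950925  0.43388546  2.0888149  -0.77432119  0.43633826
  0.39403963]
```

```bash
python3 - <<'E'
from h import *
bx,by,yaw=np.load('lev.npy');u=np.array([np.cos(yaw),np.sin(yaw)]);g=np.array([bx,by])+.053*u
q=down(yaw-np.pi/2)
try:
    arm.move_gripper(.7,100); arm.movep([*g,.15],q)
    arm.line_to([*g,.080],.08); print(arm.read_ft_force().round(2))
    arm.move_gripper(0,100); print(arm.read_opening(),arm.read_time(),arm.read_tool_pos())
    arm.line_to([*g,.10],.05);print(arm.read_ft_force().round(2),arm.read_wrist_torque().round(3))
    arm.line_to([*g,.248],.12);arm.pause(.2)
    print(arm.read_time(),arm.read_ft_force().round(2),arm.read_wrist_torque().round(3),arm.read_opening())
except arm.MotionError as e: print('ERR',e,arm.read_tool_pos())
a=shot('wrist','w_lift'); b=shot('side','s_lift')
cv2.imwrite('pics/v4.png',np.hstack([cv2.resize(a,(400,300)),cv2.resize(b[130:340,150:430],(400,300),interpolation=cv2.INTER_CUBIC)]))
t=jig(.053,0)
print(arm.ik([*t,.248],down(JY-np.pi/2)),arm.read_joint_positions())
E
```

```text
[ 0.13  0.13 -1.05]
0.18481891631953276 20.2667 [0.4459631  0.19964589 0.08058453]
[-0.19  0.44 -6.45] [-0.007  0.015  0.012]
22.4 [ 0.08  1.09 -5.96] [-0.009 -0.002 -0.047] 0.18517059923250254
[-0.50526459  0.71727175  1.13588306  1.92705784 -0.77416232  1.02113359
 -0.68047173] [-0.95732112  0.53030009  0.7354768   1.96553853 -0.47925701  0.82632404
  0.14179966]
```

View pics/v4.png

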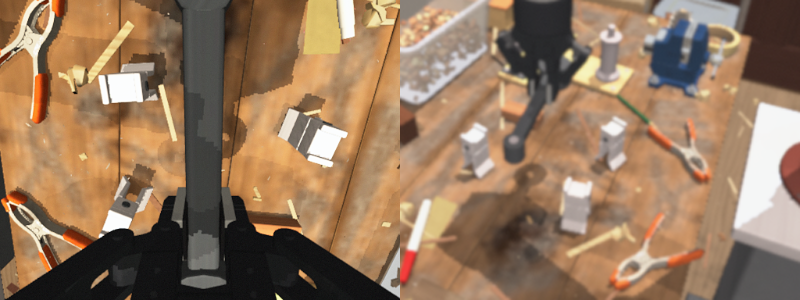

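```bash
python3 - <<'E'
from h import *
t=jig(.053,0)
try: arm.line_to([*t,.248],.13,down(JY-np.pi/2))
except arm.MotionError as e: print('ERR',e)
arm.pause(.3); print(arm.read_time(),arm.read_tool_pos().round(4),arm.read_ft_force().round(2),arm.read_wrist_torque().round(3),arm.read_dq().round(3))
a=shot('wrist','w_fin'); b=shot('side','s_fin');c=shot('top','t_fin')
cv2.imwrite('pics/v5.png',np.hstack([cv2.resize(a,(400,300)),cv2.resize(b[90:225,190:370],(400,300),interpolation=cv2.INTER_CUBIC)]))
E
```

```text
25.3333 [ 0.4938 -0.1067  0.248 ] [-0.82  0.04 -6.27] [-0.008 -0.033  0.002] [ 0.003  0.002 -0.     0.001 -0.001 -0.    -0.001]
```

View pics/v5.png

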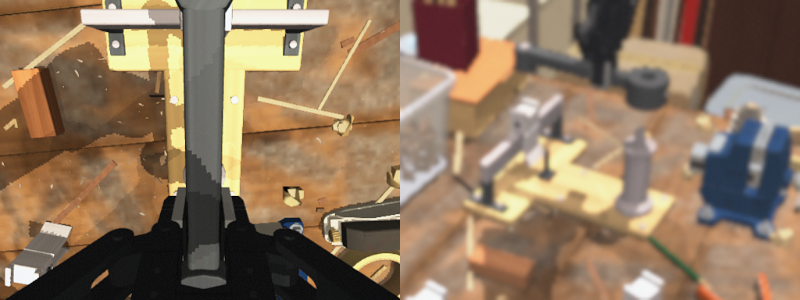

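```bash
python3 - <<'E'
from h import *
S=cam('side')
def jc(p): d=np.array(p[:2])-MID; cc,s=np.cos(JY),np.sin(JY); return np.round([d@[cc,s]+.165,d@[-s,cc]],4)
f=lambda u,v:(190+(u-400)*.45,90+v*.45)
print('bore',jc(ray(S,f(648,77),.202)),'end',jc(ray(S,f(525,52),.198)),'rest top',jc(ray(S,f(524,124),.106)),'pin',jc(ray(S,f(637,135),.128)))
def px(x,y,z): q=proj(S,[*jig(x,y),z]); return (400+(q[0]-190)/.45,(q[1]-90)/.45)
print('expected bore top',px(0,0,.202),'bottom',px(0,0,.168),'end',px(.165,0,.198))
E
```

```text
bore [-0.0044  0.0065] end [0.1531 0.0168] rest top [0.1467 0.0313] pin [-0.0012  0.0156]
expected bore top (np.float64(646.7998320564346), np.float64(73.71530093192146)) bottom (np.float64(644.2835457158976), np.float64(99.65020614413346)) end (np.float64(523.6113685112609), np.float64(44.413166383569155))
```

```bash
python3 - <<'E'
from h import *
def mark(name,x0,y0,w,h,s,pts):
    d=np.load(f'pics/{name}.npz');c=(d['K'],d['R'],d['o'])
    i=cv2.resize(cv2.imread(f'pics/{name}.png')[y0:y0+h,x0:x0+w],None,fx=s,fy=s,interpolation=cv2.INTER_CUBIC)
    for X,col in pts:
        q=(proj(c,X)-[x0,y0])*s; cv2.drawMarker(i,tuple(int(round(k)) for k in q),col,cv2.MARKER_CROSS,9,1)
    return i
P=lambda x,y,z:np.array([*jig(x,y),z])
G,R_,Y=(0,255,0),(0,0,255),(255,255,0)
pts=[(P(0,0,.202),G),(P(.165,0,.198),G),(P(.165,0,.106),R_),(P(0,0,.128),R_),(P(.131,-.0025,.057),Y),(P(.165,.1,.08),R_),(P(.165,-.1,.08),R_)]
pts+=[(P(.025*np.cos(a),.025*np.sin(a),.202),G) for a in np.arange(0,6.2,.79)]
A=mark('s_fin',200,90,132,120,3.4,pts)
W=mark('w_fin',100,0,260,260,1.35,[(P(.165,0,.198),G),(P(.165+.014,0,.198),G),(P(.165,.1,.08),R_),(P(.165,-.1,.08),R_)])
h=max(A.shape[0],W.shape[0]);o=np.zeros((h,A.shape[1]+W.shape[1],3),np.uint8);o[:A.shape[0],:A.shape[1]]=A;o[:W.shape[0],A.shape[1]:]=W
print(o.shape);cv2.imwrite('pics/v6.png',o)
E
```

```text
(408, 800, 3)
```

View pics/v6.png

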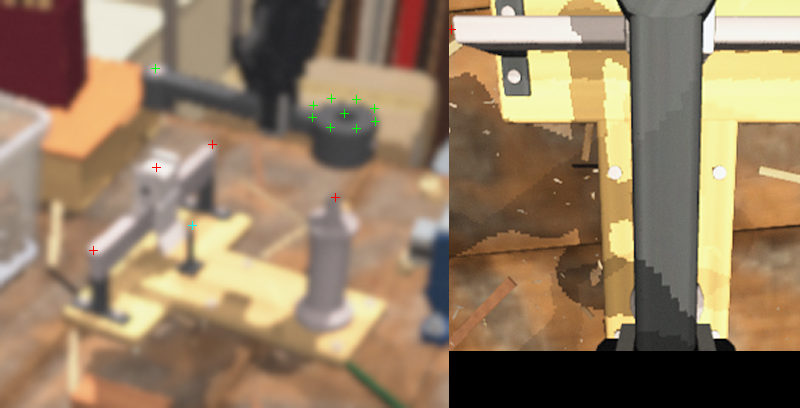

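```bash
python3 - <<'E'
from h import *
print(arm.read_time(),arm.read_ft_force().round(2),arm.read_opening(),abs(arm.read_dq()).max()); ticket.finish_job()
E
```

```text
25.4833 [-0.34 -0.31 -5.46] 0.18890559012196895 0.001517836551429139
the job is handed in; nothing more can be done
```

The job is done and handed in at about 25.5 s of the 54 s allowed; no verdict was reported.

**What I did:** I took the farthest saddle, 0.68 m from the base, and lowered it onto the rail about 78 mm left of the rail's middle. Contact came at the expected height. I then slid it to the pointer and let go. I gripped the lever 53 mm from the bore, lifted it level and carried it over the pin and rest. At hand-in it was held still.

**Last checks:**

| Check | Reading | Limit |
|---|---|---|
| Rest from pointer, along the rail | about 2 mm left (pointer estimates vary by about ±1.5 mm) | 6 mm |
| Lever underside above pin top | about 37–40 mm | 20–60 mm |
| Bore from pin axis | within about 2–3 mm | 12 mm |
| Wrist moment while holding the lever | near zero (under about 0.05 N m) | none set |

- **Disagreements:** In the last side view the boss sat about 3 mm lower than planned, and the small end possibly 2–4 mm lower, so the lever may droop 1–2°. My first reading of that view was also biased by several pixels, so I redid it by marking the expected points on the picture.
- **Not measured:** I did not re-measure the off-cut, marker and bottle at the end. The arm did not knowingly touch them.

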